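# Put the mixed-up lids back on their own carved boxes

### The job

The lids of the three carved boxes have been mixed up after varnishing: put each lid back on the box of its own shape, fully home and lying flat on the rim. The empty cork board is there if you need to lay a lid aside. Set the lids down rather than drop them, and leave the boxes and the other things on the bench where they are.

Things in the scene. Friction and masses are not known exactly. Their poses are not given: they have to be found in the camera images.
- lid_round_center (a point): Loose round wooden lid, 90 g. Upward: locating block 76 dia mm, 10 high, lowest 4 bevelled 45 deg; plate 104 dia mm, 9 thick; turned knob 32 high, 30 dia from 12 to 26 above the plate. Origin on its centre line, half-way up: 25.5 mm above the block's underside, 25.5 below the grip's top; z up. Any turn fits. Starts standing proud on the square box.
- lid_square_center (a point): Loose square wooden lid, 80 g. Upward: locating block 54x54 mm, 10 high, lowest 4 bevelled 45 deg; plate 84x84 mm, 9 thick; square knob 32 high, 24x24 from 12 to 32 above the plate, sides parallel to x, y. Origin on its centre line, half-way up: 25.5 mm above the block's underside, 25.5 below the grip's top; z up. Quarter turns fit alike. Starts standing proud on the oblong box.
- lid_pen_center (a point): Loose oblong wooden lid, 90 g. Upward: locating block 30 (x) by 98 (y) mm, 10 high, lowest 4 bevelled 45 deg; plate 60x128 mm, 9 thick; bridge handle along y, bar 14 (x) by 66 (y), 17 to 33 above the plate, on two feet. Origin on its centre line, half-way up: 25.5 mm above the block's underside, z up. Half turns fit alike. Starts standing proud on the round box.
- box_round_mouth (a point): Round turned wooden box, loose, 450 g, 75 mm high, 106 across, on a foot 124 across that shows round a lid. Point: centre of its mouth at rim height; z up. Mouth 88 mm across. Its own lid has 6 mm play all round; fully home, its plate lies on the rim and its origin is 15.5 mm above this point.
- box_square_mouth (a point): Square carved wooden box, loose, 400 g, 65 mm high, 86x86, on a plinth 104x104 that shows beyond a lid. Point: centre of its mouth at rim height; x, y along its sides, z up. Mouth 66x66 mm. Its own lid has 6 mm play all round; fully home, its plate lies on the rim and its origin is 15.5 mm above this point.
- box_pen_mouth (a point): Oblong carved wooden pen box, loose, 400 g, 50 mm high, 62 (x) by 130 (y), on a plinth 80x148 that shows beyond a lid. Point: centre of its mouth at rim height; y is the long direction, z up. Mouth 42x110 mm. Its own lid has 6 mm play all round; fully home, its plate lies on the rim and its origin is 15.5 mm above this point.
- board_top (a point): Empty cork-faced finishing board, 150 x 150 mm and 12 mm thick, fixed to the bench: room for one lid. The point is the centre of its top face.
- tin_center (a point): Bystander: open round varnish tin, 92 mm across, 95 mm high; the point is its centre, half-way up.
- mallet_center (a point): Bystander: carver's wooden mallet lying on its side, head 86 mm across, 215 mm long in all, handle along its +x; the point is on its axis 60 mm from the head's end, 43 mm above the bench.
- brush_grip (a point): Bystander: flat varnish brush lying on the bench, 200 mm long; the point is on its handle.
Mind the look-alikes: they are no part of the job. What is shaped like the part that bears lid_square_center but blue or turquoise is not meant. What is shaped like the part that bears box_pen_mouth but yellow is not meant.

How it is judged:
By the outcome, as a careful person would: the job done as asked, in the order asked, and still so for the second after the job is handed in, with the robot touching nothing.
It also fails if it takes over 112 s, if anything falls off the work surface, if the arm or the gripper's body presses on something with over 40 N, if the wrist force passes 120 N, or if a joint passes its speed limit or range.

### The arm

A 7-joint arm with a two-finger parallel gripper is mounted at the origin on the work surface. World frame = base frame: x ahead of the robot, y to its left, z up, the work surface at z = 0. Lengths are in m, angles in rad, forces in N, time in s.
With the tool pointing down it reaches from about 0.4 to 0.85 m from the base axis. Payload 4.5 kg.
Tool frame: the origin (TCP) lies where the fingers leave the gripper's body, on its centre line; the fingertips stand 64 mm ahead of it and the grasp point (between the pads) lies 45 mm ahead of it; z points along the fingers, y is the direction in which the jaws open and shut (so a half turn about z gives the same grasp; the last joint's range is limited). The gripper opens to 88 mm and grips with 3 to 60 N. Pads are 18 mm wide; open, the fingers measure 123 mm over their backs; the gripper's body (75 mm by 187 mm) begins 45 mm behind the grasp point.
Start: joints at [-1.142, 0.689, -0.195, 1.565, 0.157, 0.902, -0.215], TCP at [0.24, 0.577, 0.303] pointing down, gripper open.
Joint ranges: [-3.01, 3.01], [-0.46, 2.08], [-1.47, 1.51], [0.13, 2.56], [-1, 4.14], [0.04, 2.09], [-2.66, 2.66]. Speed limits (rad/s): [2.57, 2.57, 3.14, 3.14, 3.14, 3.14, 3.14].

### API

Orientations are given as a unit quaternion [x, y, z, w].
In Python, from plant import monitor, snapshot, workorder, finder gives the robot as it stands.
- The arm moves only by the tool carry_out, never from a script. Its argument "motion" is one flat list of numbers, 6 for each row, row after row: the shift along the tool's x, y, z in cm, then the turn, a rotation vector about the tool's x, y, z in rad. In form: [x, y, z, rx, ry, rz, x, y, z, rx, ry, rz, ...]. A call has 1 to 8 rows; each row shifts and turns the commanded pose from where the row before left it, along the tool's axes as they then stand; what a row does not reach is not made up. A row lasts 1/8 s, in which the tool goes at most 62.5 mm and 10.7 degrees, less where a joint would pass 70% of its speed; a pose out of reach is approached as far as the arm can. A call with a gripper value outside its range is refused whole. "hand" is the finger opening in cm, from 0 to 8.81, set as the call begins (left out, the last holds). The fingers move at their own pace and stop on an object; "grip_force" is the grip in N (left out, the last holds). Time passes only in rows, so rows that do not move let the fingers close. It gives the time, the measured TCP pose, the force and the opening at its end, in the units of the state.
- monitor.get_state(): the state, without advancing time (a new reading comes with each control period).
- snapshot(name): name is "scene" or "top" or "wrist"; returns a dict with "frame" (400x640x3 uint8, red, green, blue), "range_z" (400x640 float32, m along the optical axis (not along the pixel's ray), 0 where there is no reading), "fx", "fy", "cx", "cy" (pixels), "rvec" (rotation vector, rad) and "tvec" (3), from world to camera coordinates, as OpenCV has them; the wrist camera has in their place "hand_eye" (4x4, takes a point from camera to tool coordinates, whose origin is the TCP and whose axes are the flange's). Camera axes: x right, y down, z forward; pixel columns grow to the right and rows downward; lengths in m; the calibration is good to about 2 mm. A picture is of the moment at which its call begins: read the wrist's pose just before it.
- workorder.finish_job(): hands the job in, once; it reports no verdict.
Trained networks look in a picture, given as the dict that the camera call returned (one of the last four; its "shot" number tells which), for a name from the list of things; names that differ only in an ending like _2 or _b are one class to them, and where a whole thing is asked for, a point or a joint stands for the part that bears it (a point fixed in the world has none). Each returns a list of dicts, best first, with "p" (0 to 1); they miss things now and then, are a little off and sometimes report something else, mostly with a low value. They report only what shows in the picture. A call takes as long as a camera call. They do not tell look-alikes from the thing itself.
- finder.masks_of(picture, thing): "pixels" (400x640 bool, what is visible of it) and "extent" ([left, top, right, bottom] in pixels, round what is visible of it).
The state is a dict: "clock": time; "q": joint angles; "qd": joint speeds; "joint_torque": joint torques, N m; "tool_pos": TCP position; "eef_rot": TCP orientation; "contact_force": force on the tool from outside, world axes, zero at the start; "moment": the same for the moment, N m; "opening": opening from 0.0 (shut) to 1.0 (fully open).
Only numpy, scipy, OpenCV 4.12 (cv2) and the standard library are available. Lean on these libraries where they do the work, as an engineer would, in place of code of your own. Each camera call takes 0.05 s, during which the arm holds its last target. There are 200 camera calls.

## Working session

There is one attempt and no reset: what is moved stays moved. The work goes in short steps, Python scripts to look and compute and a tool call to move; the robot and the scene stay as the last step left them, time stands still between calls to the robot, and variables do not carry over. Pictures are saved under pics/ and viewed, about 12 in all and at most 16, crops included, and the job is handed in when it is done.

Besides the shell and the picture viewer there is one more tool, called after ">>>" as name(argument=value, ...) on one line, values as JSON. carry_out: Moves the arm, as the interface text tells. Its arguments: {"type":"object","properties":{"motion":{"type":"array"},"hand":{"type":"number"},"grip_force":{"type":"number"}},"required":["motion"]}

```bash
ls; mkdir -p pics; cat > h.py <<'E'
import numpy as np, cv2
from scipy.spatial.transform import Rotation as R
from plant import monitor, snapshot, workorder, finder
def cloud(p, st=None):
    z=p["range_z"]; v,u=np.mgrid[:400,:640]
    c=np.stack([(u-p["cx"])/p["fx"]*z,(v-p["cy"])/p["fy"]*z,z],-1)
    if "hand_eye" in p:
        H=np.array(p["hand_eye"]); c=c@H[:3,:3].T+H[:3,3]
        w=c@R.from_quat(st["eef_rot"]).as_matrix().T+np.array(st["tool_pos"])
    else:
        M=cv2.Rodrigues(np.array(p["rvec"],float))[0]; w=(c-np.array(p["tvec"]).ravel())@M
    w[z==0]=np.nan
    return w
def save(p,n): cv2.imwrite(f"pics/{n}.png",p["frame"][:,:,::-1])
E
python3 - <<'E'
from h import *
print(monitor.get_state())
names="lid_round_center lid_square_center lid_pen_center box_round_mouth box_square_mouth box_pen_mouth tin_center mallet_center brush_grip".split()
for c in ["top","scene"]:
    p=snapshot(c); save(p,c+"0"); w=cloud(p)
    np.savez(c+"0.npz",w=w,f=p["frame"])
    for n in names:
        for d in finder.masks_of(p,n)[:3]:
            m=d["pixels"]; q=w[m]; q=q[~np.isnan(q[:,0])]
            print(c,n,round(d["p"],2),d["extent"],m.sum(), np.round(np.median(q,0),3), "zmax",np.round(np.percentile(q[:,2],98),3), np.round(np.percentile(q,2,0)[:2],3),np.round(np.percentile(q,98,0)[:2],3))
E
```

```text
pics
{'clock': 0.0, 'q': array([-1.14219996,  0.69000961, -0.19448519,  1.56634937,  0.15725935,
        0.90250703, -0.21509594]), 'qd': array([-4.46671848e-04, -7.05213889e-05, -2.10728707e-03,  1.06096269e-04,
       -3.85738700e-04,  9.71777046e-04, -1.13244566e-03]), 'joint_torque': array([-3.40539918e-04, -5.27570415e+01, -1.26737293e+00, -1.53433925e+01,
       -5.26435452e-02,  6.50263115e-03,  1.73905050e-04]), 'tool_pos': array([0.24023078, 0.57641919, 0.30189178]), 'eef_rot': array([ 1.96098186e-01,  9.80583811e-01, -9.35664760e-04, -1.24609832e-04]), 'contact_force': array([ 0.03428534,  0.69048136, -0.4990839 ]), 'moment': array([-0.04454475,  0.03292148,  0.04910856]), 'opening': 0.9982896596420586}
top lid_round_center 0.72 [188.7, 109.3, 225.6, 157.8] 470 [0.653 0.41  0.018] zmax 0.025 [0.59  0.352] [0.753 0.455]
top lid_round_center 0.55 [356.9, 171.7, 388.4, 204.4] 771 [ 0.444 -0.174  0.085] zmax 0.117 [ 0.4   -0.222] [ 0.498 -0.129]
top lid_square_center 0.68 [248.1, 114.5, 275.7, 148.4] 550 [0.655 0.189 0.07 ] zmax 0.103 [0.615 0.144] [0.705 0.238]
top lid_square_
[... 2763 characters left out ...]
8 0.453]
scene box_pen_mouth 0.69 [292.7, 267.7, 341.9, 314.1] 668 [0.677 0.229 0.027] zmax 0.053 [0.618 0.131] [0.711 0.266]
scene tin_center 0.61 [388.8, 259.9, 427.5, 308.7] 1284 [0.474 0.375 0.072] zmax 0.099 [0.421 0.327] [0.51  0.416]
scene tin_center 0.2 [291.5, 269.1, 348.4, 316.2] 852 [0.675 0.23  0.024] zmax 0.065 [0.608 0.128] [0.711 0.268]
scene mallet_center 0.34 [324.8, 219.3, 385.9, 277.1] 1900 [0.464 0.164 0.012] zmax 0.017 [0.385 0.087] [0.534 0.233]
scene brush_grip 0.75 [329.6, 329.2, 397.8, 357.7] 851 [0.658 0.415 0.018] zmax 0.023 [0.591 0.355] [0.757 0.459]
scene brush_grip 0.72 [390.6, 257.7, 429.6, 304.9] 1357 [0.473 0.374 0.071] zmax 0.099 [0.407 0.323] [0.51  0.416]
```

```bash
python3 - <<'E'
import cv2
a=cv2.imread("pics/top0.png")[90:300,170:470]; b=cv2.imread("pics/scene0.png")[150:370,200:500]
cv2.imwrite("pics/v1.png",cv2.resize(a,None,fx=2.66,fy=2.66,interpolation=cv2.INTER_CUBIC))
cv2.imwrite("pics/v2.png",cv2.resize(b,None,fx=2.66,fy=2.66,interpolation=cv2.INTER_CUBIC))
E
```

```text
(no output)
```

View pics/v1.png

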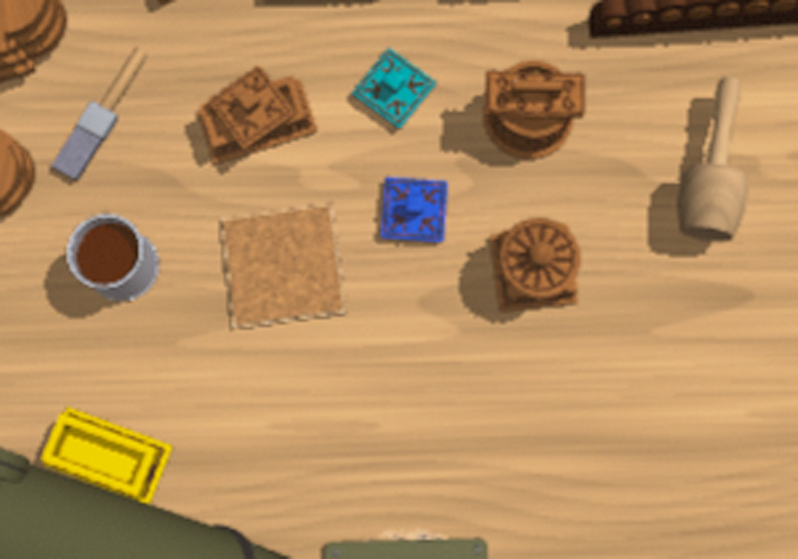

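View pics/v2.png

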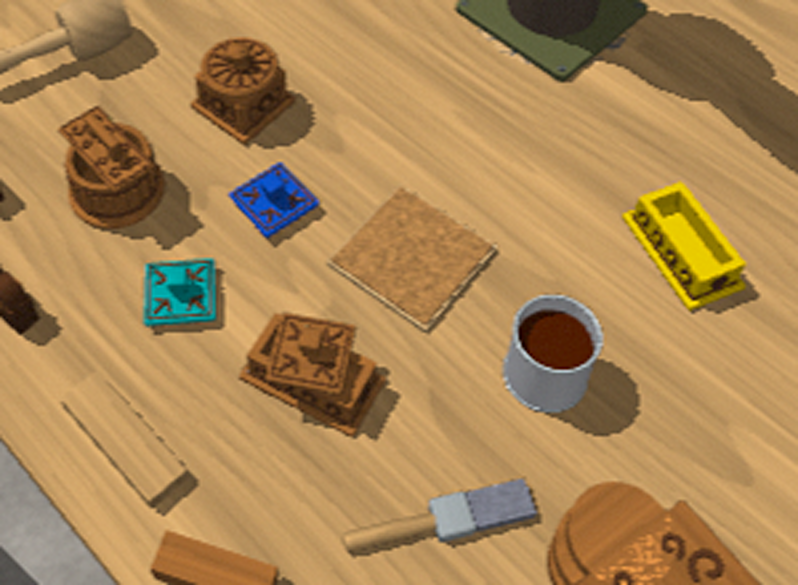

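The top view (pics/v1) shows the square wooden lid on the pen box at crop (258,115). The pen lid is on the round box at (535,105), and the round lid is on the square box at (535,262). The blue (413,210) and turquoise (393,88) lids and the yellow box (107,455) are the look-alikes. The empty cork board is at (283,268).

```bash
cat >> h.py <<'E'
def rect(P):
    (c,s,a)=cv2.minAreaRect((P[:,:2]*1000).astype(np.float32)); return np.round(np.r_[c,s,a],1)
def near(w,xy,r,z0,z1):
    q=w.reshape(-1,3); q=q[~np.isnan(q[:,0])]
    return q[(np.hypot(q[:,0]-xy[0],q[:,1]-xy[1])<r)&(q[:,2]>z0)&(q[:,2]<z1)]
def yaw():  # world direction of tool y (jaw axis), deg, and tool x
    M=R.from_quat(monitor.get_state()["eef_rot"]).as_matrix(); return M
def go(x,y,z,jaw=None):
    s=monitor.get_state(); M=R.from_quat(s["eef_rot"]).as_matrix()
    d=M.T@(np.array([x,y,z])-s["tool_pos"])*100
    print("t",round(s["clock"],2),"tcp",np.round(s["tool_pos"],4),"shift cm",np.round(d,2),"min rows",np.ceil(np.linalg.norm(d)/6.25))
    a=np.degrees(np.arctan2(M[1,1],M[0,1]))
    print("jaw deg",round(a,2),"tilt z",np.round(M[:,2],3))
    if jaw is not None:
        e=(a-jaw+90)%180-90   # tool z down: +rz lowers world yaw
        print("rz total rad",round(np.radians(e),3),"rows",np.ceil(abs(e)/10.7), "q7",s["q"][6])
E
python3 - <<'E'
from h import *
s=monitor.get_state(); p=snapshot("wrist"); print(p["hand_eye"],p["fx"],p["fy"],p["cx"],p["cy"])
w=np.concatenate([np.load("top0.npz")["w"].reshape(-1,3),np.load("scene0.npz")["w"].reshape(-1,3)])
for c in ["top","scene"]:
    w=np.load(c+"0.npz")["w"]
    for n,xy,h in [("pen",(.657,.189),.050),("round",(.655,-.177),.075),("square",(.444,-.174),.065)]:
        print(c,n,"plate",rect(near(w,xy,.09,h+.013,h+.024)),"grip",rect(near(w,xy,.06,h+.030,h+.06)),
          "foot",rect(near(w,xy,.10,.006,h-.005)),"rim",rect(near(w,xy,.1,h-.006,h+.004)))
    print("board",rect(near(w,(.46,.16),.13,.009,.018)))
go(.55,-.17,.40,90)
E
```

```text
[[-4.90667813e-04 -9.51367768e-01 -3.08057023e-01  8.02124122e-02]
 [ 9.99999825e-01 -3.65121391e-04 -4.65183370e-04  2.26334322e-04]
 [ 3.30082256e-04 -3.08057197e-01  9.51367781e-01 -8.16243772e-02]
 [ 0.00000000e+00  0.00000000e+00  0.00000000e+00  1.00000000e+00]] 296.592966048495 296.592966048495 315.68998753976706 193.35684457207498
top pen plate [659.7 190.5  85.8  83.6  34.9] grip [663.3 178.   25.9  49.7  23.2] foot [658.7 197.7 181.  190.2  48. ] rim [658.3 190.7  67.2 130.2  16.5]
top round plate [ 659.5 -177.1  124.5   61.5   86.6] grip [ 658.7 -178.8   64.3   15.7   86.6] foot [ 650.2 -170.2  196.1  179.2   39.7] rim [ 658.4 -182.8   88.8  105.9   73.7]
top square plate [ 445.9 -175.7  101.6  102.4   62.1] grip [ 440.5 -174.5   27.6   71.7   78. ] foot [ 437.7 -175.9  181.5  191.1    2. ] rim [ 446.4 -176.    88.1   90.9    6.8]
board [436.6 162.7 204.7 193.6  16.5]
scene pen plate [659.7 192.4  86.   84.4  34.7] grip [660.  193.1  24.8  23.1  38.3] foot [657.3 192.5  98.4 167.6  22.4] rim [659.8 192.5  63.5 131.7  16.8]
scene round plate [ 660.  -175.1  130.8   61.5   88.5] grip [ 660.9 -175.6   67.6   14.    88.5] foot [ 659.4 -162.3  116.9  124.5   86.4] rim [ 661.3 -168.5   90.5  103.3   79.9]
scene square plate [ 447.3 -172.4  100.6   98.6   48.4] grip [ 449.9 -169.1   31.3   24.8   48.7] foot [ 471.9 -164.8  103.4  159.1   38.5] rim [ 462.6 -153.    63.5  116.9   49.7]
board [467.7 159.5 165.  150.5   7.9]
t 1.05 tcp [0.2403 0.577  0.3028] shift cm [-57.31 -57.04  -9.73] min rows 14.0
jaw deg 67.38 tilt z [ 0.  0. -1.]
rz total rad -0.395 rows 3.0 q7 -0.21508726508266507
```

>>> carry_out(motion=[-3.6, -3.6, -0.7, 0, 0, 0, -3.6, -3.6, -0.7, 0, 0, 0, -3.6, -3.6, -0.7, 0, 0, 0, -3.6, -3.6, -0.7, 0, 0, 0, -3.6, -3.6, -0.7, 0, 0, 0, -3.6, -3.6, -0.7, 0, 0, 0, -3.6, -3.6, -0.7, 0, 0, 0, -3.6, -3.6, -0.7, 0, 0, 0], hand=8.8, grip_force=20)

```text
clock: 2.05
tool_pos: [0.396, 0.1988, 0.3592]
eef_rot: [0.196, 0.981, 0.0, 0.0]
contact_force: [0.0, -0.8, 0.9]
opening: 0.997
```

>>> carry_out(motion=[-3.6, -3.6, -0.4, 0, 0, 0, -3.6, -3.6, 0, 0, 0, 0, -3.6, -3.6, 0, 0, 0, 0, -3.6, -3.6, 0, 0, 0, 0, -3.6, -3.6, 0, 0, 0, 0, -3.6, -3.6, 0, 0, 0, 0, -3.6, -3.6, 0, 0, 0, 0, -3.5, -3.5, 0, 0, 0, 0])

```text
clock: 3.05
tool_pos: [0.5505, -0.1767, 0.3628]
eef_rot: [0.196, 0.981, 0.0, 0.0]
contact_force: [1.0, 0.7, 0.2]
opening: 0.996
```

>>> carry_out(motion=[0, 0, 0, 0, 0, -0.13, 0, 0, 0, 0, 0, -0.13, 0, 0, 0, 0, 0, -0.13, 0, 0, 0, 0, 0, 0])

```text
clock: 3.55
tool_pos: [0.5499, -0.1751, 0.3627]
eef_rot: [0.003, 1.0, 0.0, 0.0]
contact_force: [-0.1, -0.1, 0.4]
opening: 1.004
```

```bash
cat > look.py <<'E'
from h import *
import sys
def look(name,items):
    s=monitor.get_state(); p=snapshot("wrist"); save(p,name); w=cloud(p,s); np.savez(name+".npz",w=w)
    for n,xy,h in items:
        print(n,"plate",rect(near(w,xy,.09,h+.013,h+.024)),"grip",rect(near(w,xy,.06,h+.030,h+.06)),
          "foot",rect(near(w,xy,.10,.006,.03)),"rim",rect(near(w,xy,.1,h-.006,h+.004)))
    return s,p,w
B=dict(pen=("pen",(.6595,.1915),.050),round=("round",(.660,-.176),.075),square=("square",(.4465,-.174),.065))
E
python3 - <<'E'
from look import *
look("w1",[B["round"],B["square"]])
go(.4465,-.174,.20,90)
E
```

```text
round plate [ 660.5 -180.4  128.2   60.    86.7] grip [ 660.3 -180.7   65.5   14.4   87.2] foot [ 632.5 -179.1  123.2   65.8   86.8] rim [ 659.6 -174.7  105.4   90.3   11. ]
square plate [ 447.8 -177.2  103.4  102.8   89.7] grip [ 4.477e+02 -1.776e+02  2.930e+01  2.850e+01  3.000e-01] foot [ 448.1 -177.4  103.2  104.     5. ] rim [ 447.5 -177.5   90.    89.9    5.3]
t 3.6 tcp [ 0.5499 -0.1751  0.3627] shift cm [10.35  0.03 16.27] min rows 4.0
jaw deg 89.58 tilt z [ 0.  0. -1.]
rz total rad -0.007 rows 1.0 q7 1.6015882380870397
```

View pics/w1.png

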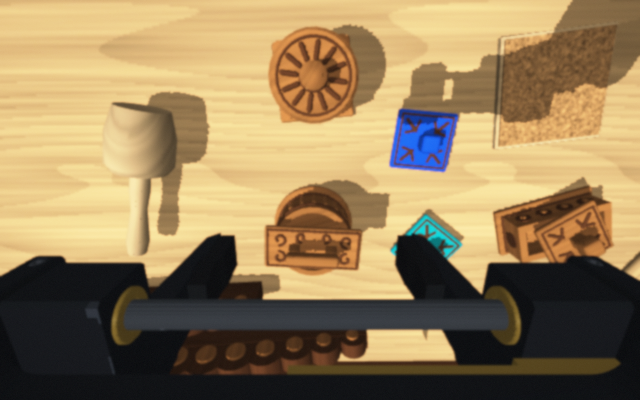

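The wrist view (pics/w1) shows the round lid centred at about (313,75), on the square box whose plinth corners show beyond it. The pen lid is at (313,247) on the round box. The square wooden lid on the pen box is at (555,235), and the blue and turquoise decoys are at (425,140) and (430,235).

>>> carry_out(motion=[2.55, -0.08, 3.5, 0, 0, 0, 2.55, -0.08, 4, 0, 0, 0, 2.55, -0.08, 4, 0, 0, 0, 2.55, -0.08, 4, 0, 0, 0, 0, 0, 2, 0, 0, 0, 0, 0, 2, 0, 0, 0, 0, 0, 1.2, 0, 0, 0, 0, 0, 0, 0, 0, 0])

```text
clock: 4.6
tool_pos: [0.448, -0.1775, 0.1553]
eef_rot: [0.003, 1.0, 0.0, -0.0]
contact_force: [0.2, -0.7, -0.1]
opening: 1.003
```

```bash
python3 - <<'E'
from look import *
s,p,w=look("w2",[B["square"]])
go(.4477,-.1775,.151)
E
```

```text
square plate [ 441.3 -177.2   91.6  102.7    0.6] grip [ 446.8 -174.7   30.2  115.3    4.4] foot [ 402.9 -181.1   16.9  103.7    3.7] rim [ 409.5 -180.6   15.7   89.8    3.9]
t 4.65 tcp [ 0.4482 -0.1776  0.1558] shift cm [0.05 0.01 0.48] min rows 1.0
jaw deg 89.7 tilt z [ 0. -0. -1.]
```

>>> carry_out(motion=[0, 0, 0.45, 0, 0, 0, 0, 0, 0, 0, 0, 0])

```text
clock: 4.9
tool_pos: [0.4481, -0.1778, 0.1514]
eef_rot: [0.003, 1.0, -0.0, 0.0]
contact_force: [0.2, 0.2, 0.3]
opening: 1.0
```

>>> carry_out(motion=[0, 0, 0, 0, 0, 0, 0, 0, 0, 0, 0, 0, 0, 0, 0, 0, 0, 0, 0, 0, 0, 0, 0, 0], hand=0, grip_force=20)

```text
clock: 5.4
tool_pos: [0.448, -0.1777, 0.1512]
eef_rot: [0.002, 1.0, 0.0, -0.0]
contact_force: [-0.1, 0.8, -0.2]
opening: 0.568
```

>>> carry_out(motion=[0, 0, -0.5, 0, 0, 0, 0, 0, -1, 0, 0, 0, 0, 0, -2, 0, 0, 0, 0, 0, -3, 0, 0, 0, 0, 0, -3, 0, 0, 0, 0, 0, -3, 0, 0, 0, 0, 0, 0, 0, 0, 0])

```text
clock: 6.28
tool_pos: [0.4488, -0.178, 0.2785]
eef_rot: [0.003, 1.0, -0.001, 0.002]
contact_force: [0.5, -0.7, -1.5]
opening: 0.327
```

```bash
python3 - <<'E'
from look import *
s,p,w=look("w3",[B["square"]])
for c in ["top","scene"]:
    w=np.load(c+"0.npz")["w"]; b=near(w,(.46,.16),.105,.009,.02); print(c,rect(b), np.median(b[:,2]))
    b=near(w,(.46,.16),.15,.009,.02); b=b[(abs(b[:,0]-.46)<.09)&(abs(b[:,1]-.16)<.09)]; print(rect(b))
w=np.load("w1.npz")["w"]; b=near(w,(.46,.16),.15,.009,.02); b=b[(abs(b[:,0]-.46)<.09)&(abs(b[:,1]-.16)<.09)]; print("w1",rect(b),np.median(b[:,2]))
go(.46,.16,.28)
E
```

```text
square plate [0. 0. 0. 0. 0.] grip [0. 0. 0. 0. 0.] foot [ 419.4 -179.9   47.8  104.     4.8] rim [ 414.  -180.4   27.7   89.4    0.9]
top [445.5 167.7 174.9 177.2   7.5] 0.013013069930726992
[454.3 157.5 160.  154.8   7.5]
scene [467.7 159.5 165.  150.5   7.9] 0.012232859723307492
[460.8 158.5 151.  150.5   7.9]
w1 [461.  152.9 149.  149.6   6.8] 0.011473706011214835
t 6.33 tcp [ 0.4481 -0.1779  0.2771] shift cm [-1.02 33.79 -0.31] min rows 6.0
jaw deg 89.71 tilt z [ 0.002 -0.001 -1.   ]
```

View pics/w3.png

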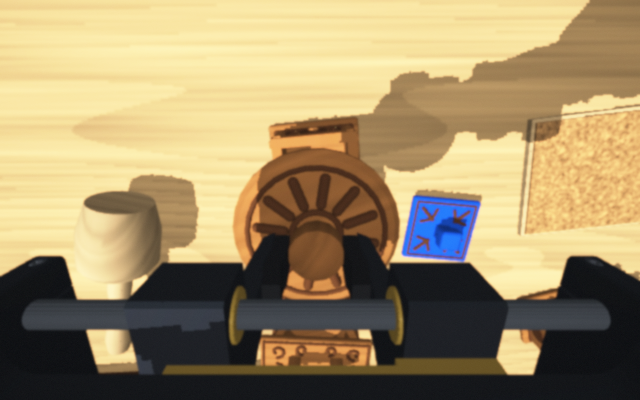

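The lid hangs in the gripper at (315,220). The fingers closed late, during the lift, so I'm checking how high on the knob they hold before moving on.

```bash
python3 - <<'E'
from look import *
w=np.load("w3.npz")["w"]
for uv in [(250,215),(270,250),(315,165),(370,215),(385,235),(315,245),(315,260)]:
    print(uv,np.round(w[uv[1],uv[0]],4))
s=monitor.get_state(); print(s["opening"]*88, s["tool_pos"])
# fit plane to lid plate
q=near(w,(.44,-.178),.075,.15,.24); 
h,e=np.histogram(q[:,2],bins=np.arange(.15,.242,.004)); print(list(zip(np.round(e,3),h)))
m=np.median(q[(q[:,2]>.17)],0)
E
```

```text
(250, 215) [ 0.435  -0.2167  0.1973]
(270, 250) [ 0.4381 -0.1996  0.2338]
(315, 165) [ 0.4054 -0.1781  0.1958]
(370, 215) [ 0.4346 -0.1461  0.1992]
(385, 235) [ 0.4488 -0.1359  0.1966]
(315, 245) [ 0.4393 -0.1781  0.2267]
(315, 260) [ 0.447  -0.1782  0.2282]
28.50320102745887 [ 0.44807446 -0.17788489  0.27714267]
[(np.float64(0.15), np.int64(0)), (np.float64(0.154), np.int64(0)), (np.float64(0.158), np.int64(0)), (np.float64(0.162), np.int64(0)), (np.float64(0.166), np.int64(0)), (np.float64(0.17), np.int64(0)), (np.float64(0.174), np.int64(0)), (np.float64(0.178), np.int64(0)), (np.float64(0.182), np.int64(2)), (np.float64(0.186), np.int64(98)), (np.float64(0.19), np.int64(1329)), (np.float64(0.194), np.int64(10614)), (np.float64(0.198), np.int64(1548)), (np.float64(0.202), np.int64(0)), (np.float64(0.206), np.int64(79)), (np.float64(0.21), np.int64(156)), (np.float64(0.214), np.int64(288)), (np.float64(0.218), np.int64(472)), (np.float64(0.222), np.int64(1261)), (np.float64(0.226), np.int64(1319)), (np.float64(0.23), np.int64(346)), (np.float64(0.234), np.int64(429))]
```

The lid is level and centred, held by the top of the cylinder: the knob top is 4 mm below the grasp point and the fingertips are 17 mm above the plate. That is secure enough, so I'll raise the force and take it to the board, waiting longer on later grasps.

>>> carry_out(motion=[-0.1, 2, 0, 0, 0, 0, -0.2, 5, 0, 0, 0, 0, -0.2, 5, 0, 0, 0, 0, -0.2, 6, 0, 0, 0, 0, -0.2, 6, 0, 0, 0, 0, -0.2, 5, 0, 0, 0, 0, -0.2, 3, 0, 0, 0, 0, 0, 1.4, 0, 0, 0, 0], grip_force=30)

```text
clock: 7.32
tool_pos: [0.4619, 0.1579, 0.2753]
eef_rot: [0.001, 1.0, -0.0, -0.001]
contact_force: [-0.9, -0.7, -1.5]
opening: 0.321
```

>>> carry_out(motion=[0, 0, 2, 0, 0, 0, 0, 0, 3, 0, 0, 0, 0, 0, 3, 0, 0, 0, 0, 0, 3, 0, 0, 0, 0, 0, 2, 0, 0, 0, 0, 0, 1, 0, 0, 0, 0, 0, 0.5, 0, 0, 0, 0, 0, 0, 0, 0, 0])

```text
clock: 8.32
tool_pos: [0.4627, 0.156, 0.1313]
eef_rot: [0.003, 1.0, -0.0, 0.0]
contact_force: [0.8, -0.4, -0.7]
opening: 0.321
```

```bash
python3 - <<'E'
from look import *
s=monitor.get_state(); p=snapshot("wrist"); save(p,"w4"); w=cloud(p,s)
x,y=s["tool_pos"][:2]
q=near(w,(x,y),.07,.02,.075); print(rect(q),np.median(q[:,2]),s["opening"]*88); go(.461,.156,.1125)
E
```

```text
[460.5 155.9 100.3 101.4  41.7] 0.0489661451602489 28.231321590213657
t 8.38 tcp [0.4628 0.1562 0.1316] shift cm [ 0.18 -0.02  1.91] min rows 1.0
jaw deg 89.71 tilt z [ 0.001  0.    -1.   ]
```

>>> carry_out(motion=[0, 0, 1, 0, 0, 0, 0, 0, 0.5, 0, 0, 0, 0, 0, 0.2, 0, 0, 0, 0, 0, 0.1, 0, 0, 0, 0, 0, 0, 0, 0, 0])

```text
clock: 9.0
tool_pos: [0.4625, 0.1563, 0.1134]
eef_rot: [0.002, 1.0, 0.0, 0.0]
contact_force: [-1.1, 0.0, 1.5]
opening: 0.324
```

>>> carry_out(motion=[0, 0, 0.1, 0, 0, 0, 0, 0, 0.05, 0, 0, 0, 0, 0, 0, 0, 0, 0])

```text
clock: 9.38
tool_pos: [0.4624, 0.1563, 0.1132]
eef_rot: [0.002, 1.0, 0.0, 0.0]
contact_force: [-2.5, 0.4, 17.9]
opening: 0.324
```

>>> carry_out(motion=[0, 0, 0, 0, 0, 0, 0, 0, 0, 0, 0, 0, 0, 0, 0, 0, 0, 0, 0, 0, 0, 0, 0, 0, 0, 0, 0, 0, 0, 0, 0, 0, 0, 0, 0, 0], hand=8.8)

```text
clock: 10.12
tool_pos: [0.4626, 0.1562, 0.1117]
eef_rot: [0.002, 1.0, 0.0, -0.0]
contact_force: [-0.2, 0.1, -0.3]
opening: 0.98
```

>>> carry_out(motion=[0, 0, -2, 0, 0, 0, 0, 0, -4, 0, 0, 0, 0, 0, -5, 0, 0, 0, -1.5, 0.5, -5, 0, 0, 0, -2.5, 0.8, -5, 0, 0, -0.15, -2.5, 0.8, -3.5, 0, 0, -0.15, -2.5, 1, 0, 0, 0, -0.15, 0, 0, 0, 0, 0, -0.15])

```text
clock: 11.12
tool_pos: [0.5483, 0.1986, 0.357]
eef_rot: [-0.296, 0.955, 0.001, 0.001]
contact_force: [-0.6, 0.1, -0.5]
opening: 0.995
```

```bash
python3 - <<'E'
from look import *
s,p,w=look("w5",[B["pen"],("board",(.461,.156),.012)])
go(.6595,.1915,.20,124.8)
E
```

```text
pen plate [661.2 188.6  83.8  84.3  34.4] grip [660.6 188.5  23.   24.   34.9] foot [660.6 188.7  78.4 147.6  17.2] rim [661.4 188.7  63.3 130.   17.2]
board plate [462.1 156.3 102.9 102.2  32.5] grip [462.3 156.6  27.3  29.   34.3] foot [460.9 154.2 150.1 150.2   6.8] rim [460.9 154.2 150.1 150.2   6.8]
t 11.18 tcp [0.5476 0.1976 0.3565] shift cm [-8.86 -6.87 15.65] min rows 4.0
jaw deg 124.63 tilt z [-0.  0. -1.]
rz total rad -0.003 rows 1.0 q7 1.4657798780351061
```

View pics/w5.png

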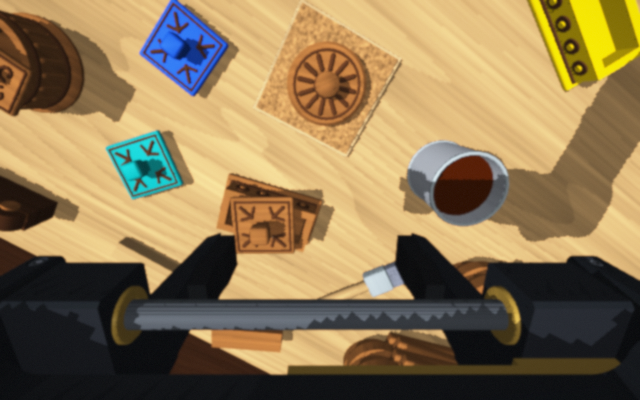

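The wrist view (pics/w5) shows the brown square lid, the right one, at (265,222) on the pen box. The round lid sits on the cork at (327,85), measured at 462.2, 156.4 mm. The decoys are at (185,48) and (145,163).

>>> carry_out(motion=[-2.2, -1.8, 3, 0, 0, 0, -2.2, -1.8, 4, 0, 0, 0, -2.2, -1.8, 4, 0, 0, 0, -2.2, -1.8, 4, 0, 0, 0, 0, 0, 3, 0, 0, 0, 0, 0, 2, 0, 0, 0, 0, 0, 1, 0, 0, 0, 0, 0, 0, 0, 0, 0])

```text
clock: 12.18
tool_pos: [0.6603, 0.1873, 0.1469]
eef_rot: [-0.293, 0.956, -0.0, -0.0]
contact_force: [-0.7, -0.7, -0.1]
opening: 0.996
```

```bash
python3 - <<'E'
from look import *
go(.6608,.1885,.137,124.6)
E
```

```text
t 12.18 tcp [0.6603 0.1873 0.1469] shift cm [-0.11  0.07  0.99] min rows 1.0
jaw deg 124.11 tilt z [-0. -0. -1.]
rz total rad -0.009 rows 1.0 q7 1.4807067169010313
```

>>> carry_out(motion=[-0.1, 0.1, 0.5, 0, 0, 0, 0, 0, 0.45, 0, 0, 0, 0, 0, 0, 0, 0, 0])

```text
clock: 12.55
tool_pos: [0.6606, 0.1885, 0.1372]
eef_rot: [-0.293, 0.956, -0.0, -0.0]
contact_force: [-0.1, 0.7, -0.1]
opening: 0.998
```

>>> carry_out(motion=[0, 0, 0, 0, 0, 0, 0, 0, 0, 0, 0, 0, 0, 0, 0, 0, 0, 0, 0, 0, 0, 0, 0, 0, 0, 0, 0, 0, 0, 0, 0, 0, 0, 0, 0, 0, 0, 0, 0, 0, 0, 0, 0, 0, 0, 0, 0, 0], hand=0, grip_force=25)

```text
clock: 13.55
tool_pos: [0.6608, 0.1886, 0.1372]
eef_rot: [-0.293, 0.956, 0.0, 0.0]
contact_force: [0.2, -0.1, 0.3]
opening: 0.272
```

>>> carry_out(motion=[0, 0, 0, 0, 0, 0, 0, 0, 0, 0, 0, 0, 0, 0, -0.5, 0, 0, 0, 0, 0, -1.5, 0, 0, 0, 0, 0, -3, 0, 0, 0, 0, 0, -4, 0, 0, 0, 0, 0, -3, 0, 0, 0, 0, 0, 0, 0, 0, 0])

```text
clock: 14.55
tool_pos: [0.6622, 0.1893, 0.2611]
eef_rot: [-0.293, 0.956, 0.0, 0.003]
contact_force: [-0.2, 0.5, -0.4]
opening: 0.268
```

```bash
python3 - <<'E'
from look import *
s,p,w=look("w6",[B["pen"]])
x,y,z=s["tool_pos"]; print(s["opening"]*88)
q=near(w,(x,y),.07,z-.078,z-.063); print("lid",rect(q),np.median(q[:,2])-z)
go(.448,-.1774,.25,95.2)
E
```

```text
pen plate [0. 0. 0. 0. 0.] grip [0. 0. 0. 0. 0.] foot [656.2 187.1  68.8 147.8  17.4] rim [653.7 186.6  46.  130.6  17.3]
23.615785300418047
lid [660.2 188.2  77.4  84.6  34.5] -0.06848311093198023
t 14.6 tcp [0.6611 0.1887 0.2588] shift cm [ 38.18 -18.37   0.79] min rows 7.0
jaw deg 124.1 tilt z [ 0.003  0.001 -1.   ]
rz total rad 0.504 rows 3.0 q7 1.531624219545209
```

>>> carry_out(motion=[3, -1.4, 0, 0, 0, 0, 5, -2.4, 0, 0, 0, 0, 5.5, -2.7, 0, 0, 0, 0, 5.5, -2.7, 0, 0, 0, 0, 5.5, -2.7, 0, 0, 0, 0, 5.5, -2.7, 0, 0, 0, 0, 5, -2.4, 0, 0, 0, 0, 3.2, -1.4, 0, 0, 0, 0])

```text
clock: 15.6
tool_pos: [0.4448, -0.1806, 0.2561]
eef_rot: [-0.292, 0.957, 0.0, -0.002]
contact_force: [0.3, 0.9, -0.4]
opening: 0.27
```

>>> carry_out(motion=[0, 0, 0, 0, 0, 0.126, 0, 0, 0, 0, 0, 0.126, 0, 0, 1, 0, 0, 0.126, 0, 0, 1, 0, 0, 0.126, 0, 0, 1, 0, 0, 0, 0, 0, 1, 0, 0, 0, 0, 0, 0, 0, 0, 0])

```text
clock: 16.48
tool_pos: [0.447, -0.1778, 0.2162]
eef_rot: [-0.046, 0.999, 0.0, -0.001]
contact_force: [0.3, 0.4, -1.0]
opening: 0.267
```

```bash
python3 - <<'E'
from look import *
s,p,w=look("w7",[])
x,y,z=s["tool_pos"]; print(s["opening"]*88)
q=near(w,(x,y),.07,z-.076,z-.063); print("lid",rect(q),np.median(q[:,2])-z)
print("plinth",rect(near(w,(.448,-.177),.1,.005,.02)),"rim",rect(near(w,(.448,-.177),.1,.06,.068)))
go(.448,-.1774,.142,95.2)
E
```

```text
23.501219866690324
lid [ 443.7 -177.9   76.8   84.2    5.9] -0.06815476392533362
plinth [ 412.3 -180.5   33.6  104.     5. ] rim [ 413.8 -180.2   23.    90.1    5. ]
t 16.52 tcp [ 0.4474 -0.1779  0.2167] shift cm [-0.08  0.04  7.47] min rows 2.0
jaw deg 95.28 tilt z [-0.001  0.001 -1.   ]
rz total rad 0.001 rows 1.0 q7 1.5750945176353308
```

View pics/w7.png

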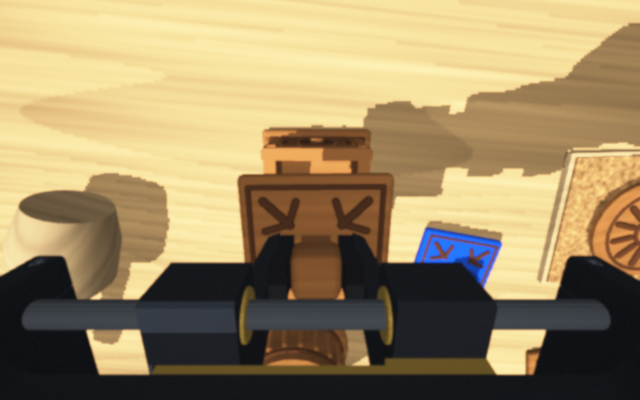

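The square lid hangs at (315,215), parallel to the rim below it at (315,150), so I'm lowering it.

>>> carry_out(motion=[-0.06, 0.04, 1.5, 0, 0, 0, 0, 0, 2, 0, 0, 0, 0, 0, 1.5, 0, 0, 0, 0, 0, 1, 0, 0, 0, 0, 0, 0.4, 0, 0, 0, 0, 0, 0.3, 0, 0, 0, 0, 0, 0.3, 0, 0, 0, 0, 0, 0.2, 0, 0, 0])

```text
clock: 17.52
tool_pos: [0.4483, -0.1776, 0.1453]
eef_rot: [-0.046, 0.999, -0.0, 0.0]
contact_force: [-0.6, -0.9, -0.9]
opening: 0.267
```

>>> carry_out(motion=[0, 0, 0.15, 0, 0, 0, 0, 0, 0.1, 0, 0, 0, 0, 0, 0, 0, 0, 0, 0, 0, 0, 0, 0, 0])

```text
clock: 18.02
tool_pos: [0.4482, -0.1775, 0.1427]
eef_rot: [-0.046, 0.999, 0.0, 0.0]
contact_force: [0.3, -0.5, -0.7]
opening: 0.269
```

No jam, and it is about 1 mm above home.

>>> carry_out(motion=[0, 0, 0.1, 0, 0, 0, 0, 0, 0.05, 0, 0, 0, 0, 0, 0, 0, 0, 0])

```text
clock: 18.4
tool_pos: [0.4482, -0.1776, 0.1421]
eef_rot: [-0.046, 0.999, -0.0, 0.0]
contact_force: [-1.3, 0.4, 8.9]
opening: 0.268
```

>>> carry_out(motion=[0, 0, 0, 0, 0, 0, 0, 0, 0, 0, 0, 0, 0, 0, 0, 0, 0, 0, 0, 0, 0, 0, 0, 0, 0, 0, 0, 0, 0, 0, 0, 0, 0, 0, 0, 0], hand=8.8)

```text
clock: 19.15
tool_pos: [0.4482, -0.1775, 0.1412]
eef_rot: [-0.046, 0.999, 0.0, 0.0]
contact_force: [0.2, -0.8, -0.1]
opening: 0.925
```

>>> carry_out(motion=[0, 0, -2, 0, 0, 0, 0, 0, -4, 0, 0, 0, 0, 0, -5, 0, 0, 0, 0, 0, -5, 0, 0, -0.15, 0, 0, -4, 0, 0, -0.17, 0, 0, 0, 0, 0, -0.17, 0, 0, 0, 0, 0, -0.17, 0, 0, 0, 0, 0, -0.17])

```text
clock: 20.15
tool_pos: [0.4478, -0.1777, 0.3413]
eef_rot: [-0.447, 0.895, -0.0, -0.0]
contact_force: [0.3, -0.0, 1.0]
opening: 0.998
```

>>> carry_out(motion=[0, 0, 0, 0, 0, -0.17, 0, 0, 0, 0, 0, -0.17, 0, 0, 0, 0, 0, -0.17, 0, 0, 0, 0, 0, -0.086, 0, 0, 0, 0, 0, 0])

```text
clock: 20.78
tool_pos: [0.4478, -0.1778, 0.3406]
eef_rot: [-0.688, 0.726, 0.001, 0.001]
contact_force: [0.0, -0.8, 0.1]
opening: 0.996
```

```bash
python3 - <<'E'
from look import *
s,p,w=look("w8",[B["round"],("sq",(.448,-.1774),.055)])
print("sq plate z",np.median(near(w,(.448,-.177),.05,.06,.085)[:,2]))
go(.6604,-.1805,.24,176.9)
E
```

```text
round plate [ 660.3 -180.2  126.8   60.8   86.8] grip [ 660.5 -180.6   65.4   15.1   86.4] foot [ 636.4 -182.3   74.9  121.9    3.5] rim [ 658.7 -186.7   89.7  105.4   72.1]
sq plate [ 449.4 -177.2   84.2   84.4    5.6] grip [ 449.4 -177.5   23.9   24.2    5.4] foot [ 447.9 -178.4  103.9  101.4    5. ] rim [ 430.6 -204.7   56.4  115.7   53.8]
sq plate z 0.07382573947677512
t 20.82 tcp [ 0.4478 -0.1777  0.3408] shift cm [ -0.89 -21.25  10.06] min rows 4.0
jaw deg 176.82 tilt z [-0.001  0.001 -1.   ]
rz total rad -0.001 rows 1.0 q7 2.6541415422484724
```

View pics/w8.png

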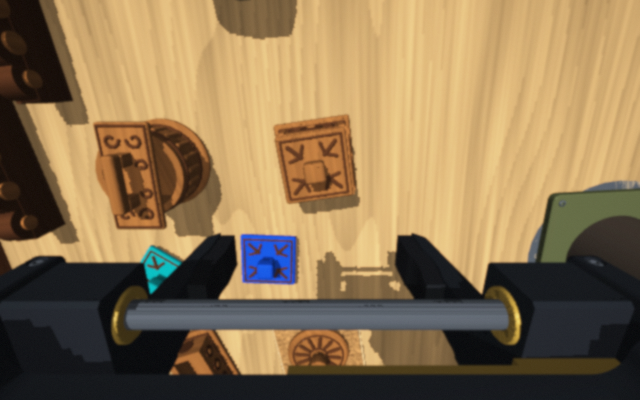

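The square lid is flat on its box: plate top at 0.074 m, as it should be. Joint 7 is now close to its range end at 2.654, so I'll use the equivalent half turn the other way.

>>> carry_out(motion=[0, 0, 0, 0, 0, 0.12, 0, 0, 0, 0, 0, 0.18, 0, 0, 0, 0, 0, 0.18, 0, 0, 0, 0, 0, 0.18, 0, 0, 0, 0, 0, 0.18, 0, 0, 0, 0, 0, 0.18, 0, 0, 0, 0, 0, 0.18, 0, 0, 0, 0, 0, 0.18])

```text
clock: 21.82
tool_pos: [0.4482, -0.1775, 0.3417]
eef_rot: [-0.065, 0.998, -0.001, 0.0]
contact_force: [-0.1, -0.1, -0.1]
opening: 0.997
```

>>> carry_out(motion=[0, 0, 0, 0, 0, 0.18, 0, 0, 0, 0, 0, 0.18, 0, 0, 0, 0, 0, 0.18, 0, 0, 0, 0, 0, 0.18, 0, 0, 0, 0, 0, 0.18, 0, 0, 0, 0, 0, 0.18, 0, 0, 0, 0, 0, 0.18, 0, 0, 0, 0, 0, 0.18])

```text
clock: 22.82
tool_pos: [0.4483, -0.1775, 0.342]
eef_rot: [0.609, 0.793, 0.0, 0.001]
contact_force: [-0.3, 0.3, -0.7]
opening: 0.996
```

>>> carry_out(motion=[0, 0, 0, 0, 0, 0.18, 0, 0, 0, 0, 0, 0.14, 0, 0, 0, 0, 0, 0, 0, 0, 0, 0, 0, 0])

```text
clock: 23.32
tool_pos: [0.4482, -0.1775, 0.3416]
eef_rot: [0.725, 0.689, 0.0, 0.001]
contact_force: [-0.3, 0.6, -0.5]
opening: 1.001
```

```bash
python3 - <<'E'
from look import *
go(.6604,-.1805,.24,-3.1)
E
```

```text
t 23.32 tcp [ 0.4482 -0.1775  0.3416] shift cm [ 0.76 21.2  10.18] min rows 4.0
jaw deg -2.87 tilt z [ 0.001 -0.    -1.   ]
rz total rad 0.004 rows 1.0 q7 0.12353370269604362
```

>>> carry_out(motion=[0.15, 4.2, 1.5, 0, 0, 0, 0.15, 4.3, 1.5, 0, 0, 0, 0.15, 4.3, 1.5, 0, 0, 0, 0.15, 4.2, 1.5, 0, 0, 0, 0.15, 4.2, 2, 0, 0, 0, 0, 0, 3, 0, 0, 0, 0, 0, 3, 0, 0, 0, 0, 0, 1.5, 0, 0, 0])

```text
clock: 24.32
tool_pos: [0.6594, -0.1811, 0.1843]
eef_rot: [0.725, 0.689, -0.001, -0.001]
contact_force: [0.5, -0.6, -0.5]
opening: 0.995
```

>>> carry_out(motion=[0, 0, 0.5, 0, 0, 0, 0, 0, 0, 0, 0, 0])

```text
clock: 24.58
tool_pos: [0.6606, -0.1812, 0.1819]
eef_rot: [0.725, 0.689, 0.0, 0.0]
contact_force: [0.5, 0.6, -0.4]
opening: 0.999
```

```bash
python3 - <<'E'
from look import *
s,p,w=look("w9",[B["round"]])
go(.6604,-.1805,.164,-3.1)
E
```

```text
round plate [ 660.9 -174.9  118.    60.3   86.6] grip [ 658.  -176.4   59.6  106.1   63.5] foot [ 661.8 -157.5   77.1  117.    87.1] rim [ 660.8 -179.8   80.7  105.5   86.6]
t 24.62 tcp [ 0.6609 -0.1812  0.1823] shift cm [ 0.07 -0.06  1.83] min rows 1.0
jaw deg -2.97 tilt z [ 0.002 -0.    -1.   ]
rz total rad 0.002 rows 1.0 q7 0.03992460233554856
```

>>> carry_out(motion=[0, 0, 1, 0, 0, 0, 0, 0, 0.8, 0, 0, 0, 0, 0, 0, 0, 0, 0])

```text
clock: 25.0
tool_pos: [0.6597, -0.1809, 0.1622]
eef_rot: [0.725, 0.689, -0.001, -0.001]
contact_force: [0.1, 0.4, 0.3]
opening: 1.002
```

>>> carry_out(motion=[0, 0, 0, 0, 0, 0, 0, 0, 0, 0, 0, 0, 0, 0, 0, 0, 0, 0, 0, 0, 0, 0, 0, 0, 0, 0, 0, 0, 0, 0, 0, 0, 0, 0, 0, 0, 0, 0, 0, 0, 0, 0, 0, 0, 0, 0, 0, 0], hand=0, grip_force=25)

```text
clock: 26.0
tool_pos: [0.6603, -0.1811, 0.1632]
eef_rot: [0.725, 0.688, 0.0, -0.0]
contact_force: [0.3, -0.3, 0.4]
opening: 0.149
```

>>> carry_out(motion=[0, 0, 0, 0, 0, 0, 0, 0, 0, 0, 0, 0, 0, 0, -0.5, 0, 0, 0, 0, 0, -1.5, 0, 0, 0, 0, 0, -3, 0, 0, 0, 0, 0, -4, 0, 0, 0, 0, 0, -3, 0, 0, 0, 0, 0, 0, 0, 0, 0])

```text
clock: 27.0
tool_pos: [0.6618, -0.1814, 0.2871]
eef_rot: [0.725, 0.688, 0.002, 0.003]
contact_force: [0.2, 0.8, -0.9]
opening: 0.151
```

```bash
python3 - <<'E'
from look import *
s,p,w=look("w10",[])
x,y,z=s["tool_pos"]; print(s["opening"]*88)
q=near(w,(x,y),.075,z-.08,z-.063); print("lid",rect(q),np.median(q[:,2])-z)
print("rim",rect(near(w,(.66,-.175),.1,.069,.079)),"foot",rect(near(w,(.66,-.175),.1,.005,.03)))
go(.6608,.1887,.26,17.2)
E
```

```text
13.274588268107982
lid [ 662.3 -180.3  127.9   60.3   86.7] -0.06913616456296146
rim [ 665.4 -128.7    2.5   29.5   85.8] foot [ 664.1 -127.2   16.8   84.2   86.1]
t 27.05 tcp [ 0.6607 -0.1812  0.2848] shift cm [36.94 -1.92  2.46] min rows 6.0
jaw deg -2.98 tilt z [ 0.003 -0.001 -1.   ]
rz total rad -0.352 rows 2.0 q7 0.05853288652994893
```

View pics/w10.png

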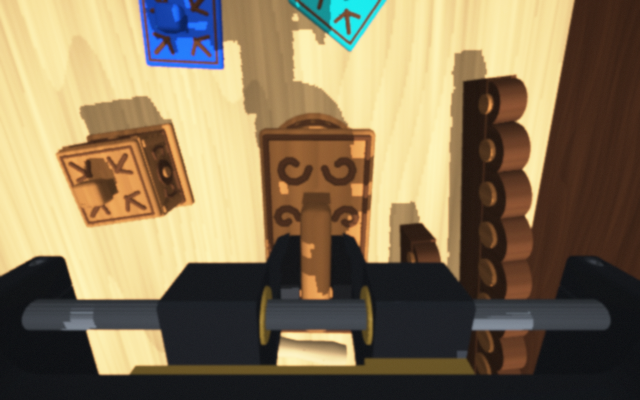

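The pen lid is gripped squarely at (318,200), level, and the bar width of 13.3 mm matches. I'm carrying it to the pen box.

>>> carry_out(motion=[2.5, -0.1, 0, 0, 0, 0, 5, -0.3, 0, 0, 0, 0, 5.5, -0.3, 0, 0, 0, 0, 5.5, -0.3, 0, 0, 0, 0, 5.5, -0.3, 0, 0, 0, 0, 5.5, -0.3, 0, 0, 0, 0, 5, -0.2, 0, 0, 0, 0, 2.4, -0.1, 0, 0, 0, 0])

```text
clock: 28.05
tool_pos: [0.6581, 0.1944, 0.2817]
eef_rot: [0.723, 0.691, -0.0, -0.002]
contact_force: [0.2, -0.1, -2.0]
opening: 0.157
```

>>> carry_out(motion=[0, 0, 0, 0, 0, -0.12, 0, 0, 1.5, 0, 0, -0.12, 0, 0, 2, 0, 0, -0.112, 0, 0, 2, 0, 0, 0, 0, 0, 1.5, 0, 0, 0, 0, 0, 0, 0, 0, 0, 0, 0, 0, 0, 0, 0])

```text
clock: 28.92
tool_pos: [0.6608, 0.1885, 0.2138]
eef_rot: [0.594, 0.805, 0.0, 0.0]
contact_force: [1.5, 1.4, -0.1]
opening: 0.154
```

```bash
python3 - <<'E'
from look import *
s,p,w=look("w11",[])
x,y,z=s["tool_pos"]; print(s["opening"]*88)
q=near(w,(x,y),.075,z-.08,z-.063); print("lid",rect(q),np.median(q[:,2])-z)
print("rim",rect(near(w,(.661,.189),.1,.045,.053)),"plinth",rect(near(w,(.661,.189),.1,.005,.02)))
go(.6608,.1887,.128,17.2)
E
```

```text
13.583217078376896
lid [660.6 189.7  60.3 127.9  17.2] -0.06910409755995281
rim [643.3 246.7  61.9   8.9  17.1] plinth [642.5 249.7  80.   21.8  16.3]
t 28.98 tcp [0.661  0.1885 0.2141] shift cm [ 0.02 -0.03  8.61] min rows 2.0
jaw deg 17.18 tilt z [ 0.002  0.    -1.   ]
rz total rad -0.0 rows 1.0 q7 -0.18915379229033574
```

View pics/w11.png

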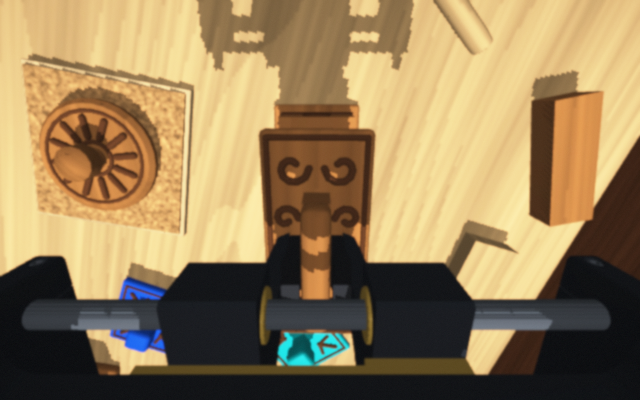

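The lid at (318,180) is aligned with the box end at (317,110), within 1 mm and 0.1°. Lowering.

>>> carry_out(motion=[-0.08, 0, 2, 0, 0, 0, 0, 0, 2.5, 0, 0, 0, 0, 0, 1.5, 0, 0, 0, 0, 0, 1, 0, 0, 0, 0, 0, 0.4, 0, 0, 0, 0, 0, 0.3, 0, 0, 0, 0, 0, 0.3, 0, 0, 0, 0, 0, 0.2, 0, 0, 0])

```text
clock: 29.98
tool_pos: [0.6609, 0.1877, 0.1314]
eef_rot: [0.594, 0.805, 0.0, 0.0]
contact_force: [-0.4, -0.2, -0.7]
opening: 0.159
```

>>> carry_out(motion=[0, 0, 0.2, 0, 0, 0, 0, 0, 0.1, 0, 0, 0, 0, 0, 0.1, 0, 0, 0, 0, 0, 0, 0, 0, 0])

```text
clock: 30.48
tool_pos: [0.6611, 0.1877, 0.1281]
eef_rot: [0.594, 0.805, 0.0, 0.0]
contact_force: [-1.0, -0.7, 4.6]
opening: 0.154
```

>>> carry_out(motion=[0, 0, 0, 0, 0, 0, 0, 0, 0, 0, 0, 0, 0, 0, 0, 0, 0, 0, 0, 0, 0, 0, 0, 0, 0, 0, 0, 0, 0, 0, 0, 0, 0, 0, 0, 0, 0, 0, 0, 0, 0, 0], hand=8.8)

```text
clock: 31.35
tool_pos: [0.6607, 0.1877, 0.1272]
eef_rot: [0.593, 0.805, 0.0, -0.0]
contact_force: [0.7, -0.2, 0.3]
opening: 0.926
```

>>> carry_out(motion=[0, 0, -2, 0, 0, 0, 0, 0, -4, 0, 0, 0, 0, 0, -5, 0, 0, 0, -3, -1.3, -5, 0, 0, 0, -5, -2, -3, 0, 0, 0, -5, -2, -3, 0, 0, 0, -5, -2, -2, 0, 0, 0, -4, -1.5, 0, 0, 0, 0])

```text
clock: 32.35
tool_pos: [0.6421, -0.0513, 0.3712]
eef_rot: [0.594, 0.804, 0.001, 0.003]
contact_force: [1.0, -0.0, -0.7]
opening: 1.001
```

>>> carry_out(motion=[-3, -1, 0, 0, 0, 0, 0, 0, 0, 0, 0, 0])

```text
clock: 32.6
tool_pos: [0.6406, -0.0841, 0.3687]
eef_rot: [0.596, 0.803, -0.001, 0.001]
contact_force: [0.3, 0.8, 0.4]
opening: 0.998
```

```bash
cat >> h.py <<'E'
from scipy.optimize import least_squares
def circ(P,r=None):
    f=lambda v: np.hypot(P[:,0]-v[0],P[:,1]-v[1])-(r or v[2])
    return np.round(least_squares(f,[P[:,0].mean(),P[:,1].mean(),.05],loss="soft_l1",f_scale=.002).x*1000,1)
E
python3 - <<'E'
from look import *
s,p,w=look("w12",[("pen",(.661,.189),.040)])
rim=near(w,(.66,-.175),.075,.071,.079); print("rim",rect(rim),len(rim),"ring r mean circ",circ(rim))
ft=near(w,(.66,-.175),.085,.006,.03); print("foot",rect(ft),np.median(ft[:,2]))
from scipy.spatial import ConvexHull
for P in (rim,ft):
    print("hull",circ(P[ConvexHull(P[:,:2]).vertices]))
q=near(w,(.661,.189),.06,.05,.07); print("pen plate z",np.median(q[:,2]) if len(q) else None)
E
```

```text
pen plate [0. 0. 0. 0. 0.] grip [0. 0. 0. 0. 0.] foot [680.5 124.4  80.1  18.5  13.8] rim [681.  126.   62.2   3.6  16.1]
rim [ 660.9 -180.   104.7  104.8   15. ] 1369 ring r mean circ [ 660.4 -179.3   48.2]
foot [ 660.  -170.5  105.9  113.7   65.7] 0.017860937828823087
hull [ 660.6 -180.1   52.6]
hull [ 657.9 -172.    55.4]
pen plate z None
```

View pics/w12.png

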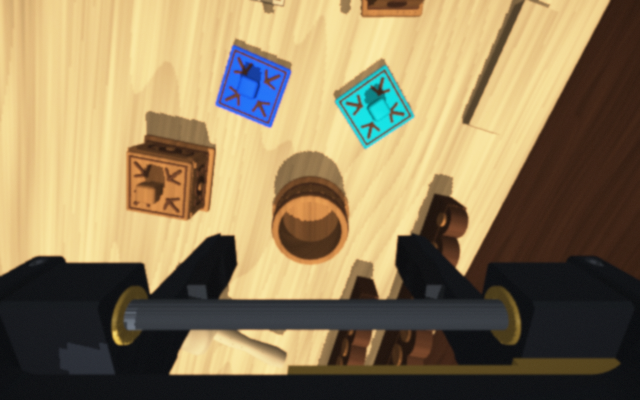

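The mouth of the round box is open at (310,225), centre (660.7, -180.1) mm, rim diameter 105 mm. Next is the round lid on the board.

```bash
python3 - <<'E'
from look import *
go(.4622,.1564,.25)
E
```

```text
t 32.65 tcp [ 0.6408 -0.081   0.3684] shift cm [ 27.93 -10.13  11.82] min rows 6.0
jaw deg 17.06 tilt z [ 0.001  0.    -1.   ]
```

>>> carry_out(motion=[2.5, -0.9, 1, 0, 0, 0, 4.5, -1.6, 2, 0, 0, 0, 4.5, -1.6, 2, 0, 0, 0, 4.5, -1.6, 2, 0, 0, 0, 4.5, -1.6, 2, 0, 0, 0, 4.5, -1.7, 2, 0, 0, 0, 2.9, -1.1, 1, 0, 0, 0, 0, 0, 2, 0, 0, 0])

```text
clock: 33.65
tool_pos: [0.46, 0.1619, 0.2279]
eef_rot: [0.59, 0.807, 0.002, -0.001]
contact_force: [-0.1, -0.7, 0.0]
opening: 1.001
```

>>> carry_out(motion=[0, 0, 3, 0, 0, 0, 0, 0, 3, 0, 0, 0, 0, 0, 3, 0, 0, 0, 0, 0, 2, 0, 0, 0, 0, 0, 0, 0, 0, 0, 0, 0, 0, 0, 0, 0])

```text
clock: 34.4
tool_pos: [0.4621, 0.1579, 0.1181]
eef_rot: [0.593, 0.805, 0.001, 0.0]
contact_force: [0.6, -0.1, -0.3]
opening: 1.0
```

```bash
python3 - <<'E'
from look import *
s,p,w=look("w13",[("board",(.461,.156),.012)])
go(.4622,.1564,.098)
E
```

```text
board plate [461.8 157.3 103.7 102.1  15.6] grip [461.4 156.6 115.1  30.2  14.6] foot [460.3 154.5 150.4 149.7   6.9] rim [460.3 154.5 150.4 149.7   6.9]
t 34.45 tcp [0.4623 0.1576 0.1182] shift cm [-0.11 -0.05  2.02] min rows 1.0
jaw deg 17.25 tilt z [ 0.002  0.001 -1.   ]
```

>>> carry_out(motion=[-0.1, 0, 1, 0, 0, 0, 0, 0, 0.7, 0, 0, 0, 0, 0, 0.3, 0, 0, 0, 0, 0, 0, 0, 0, 0])

```text
clock: 34.95
tool_pos: [0.4622, 0.1555, 0.0969]
eef_rot: [0.594, 0.805, -0.0, -0.0]
contact_force: [-0.3, 0.3, -0.4]
opening: 1.0
```

>>> carry_out(motion=[0, 0, 0, 0, 0, 0, 0, 0, 0, 0, 0, 0, 0, 0, 0, 0, 0, 0, 0, 0, 0, 0, 0, 0, 0, 0, 0, 0, 0, 0, 0, 0, 0, 0, 0, 0, 0, 0, 0, 0, 0, 0, 0, 0, 0, 0, 0, 0], hand=0, grip_force=25)

```text
clock: 35.95
tool_pos: [0.4623, 0.1556, 0.0972]
eef_rot: [0.593, 0.805, 0.0, -0.0]
contact_force: [0.1, -0.1, 0.2]
opening: 0.33
```

>>> carry_out(motion=[0, 0, 0, 0, 0, 0, 0, 0, -0.5, 0, 0, 0, 0, 0, -2, 0, 0, 0, 0, 0, -3.5, 0, 0, 0, 0, 0, -4, 0, 0, 0, 0, 0, -4, 0, 0, 0, 0, 0, -3, 0, 0, 0, 0, 0, 0, 0, 0, 0])

```text
clock: 36.95
tool_pos: [0.4631, 0.1558, 0.2693]
eef_rot: [0.594, 0.805, 0.002, 0.001]
contact_force: [-0.7, -1.1, -1.5]
opening: 0.326
```

```bash
python3 - <<'E'
from look import *
s,p,w=look("w14",[])
x,y,z=s["tool_pos"]; print(s["opening"]*88)
q=near(w,(x,y),.06,z-.075,z-.063); print("lid",rect(q),np.median(q[:,2])-z)
go(.6607,-.1801,.27)
E
```

```text
28.653336823971543
lid [459.2 162.5  98.5  90.8  53.3] -0.06633371353255807
t 37.0 tcp [0.4624 0.1554 0.2679] shift cm [-37.91   9.04  -0.2 ] min rows 7.0
jaw deg 17.17 tilt z [ 0.002  0.001 -1.   ]
```

>>> carry_out(motion=[-3, 0.7, 0, 0, 0, 0, -5, 1.2, 0, 0, 0, 0, -5.5, 1.3, 0, 0, 0, 0, -5.5, 1.3, 0, 0, 0, 0, -5.5, 1.3, 0, 0, 0, 0, -5.5, 1.3, 0, 0, 0, 0, -5, 1.2, 0, 0, 0, 0, -3, 0.7, 0, 0, 0, 0])

```text
clock: 38.0
tool_pos: [0.6602, -0.1842, 0.2645]
eef_rot: [0.595, 0.804, -0.001, -0.001]
contact_force: [-0.2, 0.9, -1.5]
opening: 0.33
```

>>> carry_out(motion=[0, 0, 1.5, 0, 0, 0, 0, 0, 2, 0, 0, 0, 0, 0, 1.5, 0, 0, 0, 0, 0, 0, 0, 0, 0, 0, 0, 0, 0, 0, 0])

```text
clock: 38.62
tool_pos: [0.6608, -0.1803, 0.2175]
eef_rot: [0.593, 0.805, 0.0, 0.0]
contact_force: [0.4, -0.5, -0.4]
opening: 0.326
```

```bash
python3 - <<'E'
from look import *
from scipy.spatial import ConvexHull
s,p,w=look("w15",[])
x,y,z=s["tool_pos"]; print(s["opening"]*88)
q=near(w,(x,y),.06,z-.072,z-.06); print("lid",rect(q),circ(q[ConvexHull(q[:,:2]).vertices],.052),np.median(q[:,2])-z)
r=near(w,(.66,-.18),.075,.070,.079); print("rim",len(r),rect(r) if len(r) else "")
go(.6607,-.181,.1502)
E
```

```text
28.690192335538267
lid [ 659.8 -172.4   90.8   98.3   70.6] [ 660.2 -179.3   50. ] -0.06636625560376277
rim 1325 [ 648.9 -143.2   93.    28.5   17.4]
t 38.67 tcp [ 0.661  -0.1805  0.2179] shift cm [-0.03 -0.05  6.77] min rows 2.0
jaw deg 17.21 tilt z [ 0.001 -0.    -1.   ]
```

View pics/w15.png

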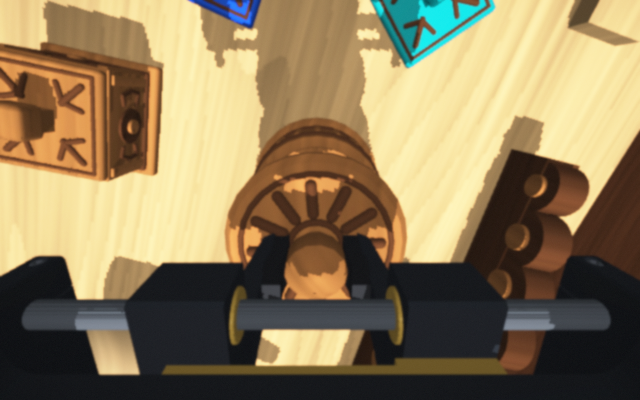

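The round lid at (316,225) is over the round box's mouth, within about 1 mm, so I'm lowering it.

>>> carry_out(motion=[-0.05, -0.03, 1.5, 0, 0, 0, 0, 0, 1.5, 0, 0, 0, 0, 0, 1.5, 0, 0, 0, 0, 0, 0.8, 0, 0, 0, 0, 0, 0.4, 0, 0, 0, 0, 0, 0.3, 0, 0, 0, 0, 0, 0.3, 0, 0, 0, 0, 0, 0.1, 0, 0, 0])

```text
clock: 39.67
tool_pos: [0.6605, -0.1814, 0.1533]
eef_rot: [0.593, 0.805, 0.0, 0.0]
contact_force: [-0.5, -0.0, -1.5]
opening: 0.322
```

>>> carry_out(motion=[0, 0, 0.15, 0, 0, 0, 0, 0, 0.1, 0, 0, 0, 0, 0, 0.08, 0, 0, 0, 0, 0, 0, 0, 0, 0])

```text
clock: 40.17
tool_pos: [0.6605, -0.1814, 0.1503]
eef_rot: [0.594, 0.805, 0.0, 0.0]
contact_force: [-1.6, 0.7, 2.4]
opening: 0.329
```

>>> carry_out(motion=[0, 0, 0.05, 0, 0, 0, 0, 0, 0, 0, 0, 0])

```text
clock: 40.42
tool_pos: [0.6605, -0.1814, 0.1502]
eef_rot: [0.594, 0.805, 0.0, 0.0]
contact_force: [-2.0, 0.2, 5.6]
opening: 0.326
```

>>> carry_out(motion=[0, 0, 0, 0, 0, 0, 0, 0, 0, 0, 0, 0, 0, 0, 0, 0, 0, 0, 0, 0, 0, 0, 0, 0, 0, 0, 0, 0, 0, 0, 0, 0, 0, 0, 0, 0, 0, 0, 0, 0, 0, 0], hand=8.8)

```text
clock: 41.3
tool_pos: [0.6605, -0.1814, 0.1494]
eef_rot: [0.593, 0.805, 0.0, 0.0]
contact_force: [1.1, -1.3, -0.2]
opening: 1.0
```

>>> carry_out(motion=[0, 0, -2, 0, 0, 0, 0, 0, -4, 0, 0, 0, 0, 0, -5, 0, 0, 0, 3, -0.5, -5, 0, 0, 0, 5, -1, -4, 0, 0, 0, 5, -1, -3, 0, 0, 0, 2, -1, 0, 0, 0, 0, 0, 0, 0, 0, 0, 0])

```text
clock: 42.3
tool_pos: [0.583, -0.0484, 0.38]
eef_rot: [0.592, 0.806, 0.001, 0.001]
contact_force: [0.8, -0.6, -0.7]
opening: 1.0
```

```bash
python3 - <<'E'
from look import *
ws=monitor.get_state(); W=snapshot("wrist"); save(W,"w16"); C={"wrist":cloud(W,ws)}
for c in ["top","scene"]:
    p=snapshot(c); save(p,c+"9"); C[c]=cloud(p)
for c,w in C.items():
    for n,xy,h in [("pen",(.661,.189),.05),("round",(.660,-.180),.075),("square",(.448,-.177),.065)]:
        q=near(w,xy,.06,h+.003,h+.02)
        if len(q)<30: continue
        A=np.c_[q[:,:2]-xy,np.ones(len(q))]; k=np.linalg.lstsq(A,q[:,2],rcond=None)[0]
        print(c,n,"plate z-rim(9 exp)",np.round(1000*(np.median(q[:,2])-h),1),"tilt deg",np.round(np.degrees(k[:2]),2),"plate",rect(q),"foot",rect(near(w,xy,.085,.006,.025)))
a=[cv2.resize(cv2.imread("pics/top9.png")[90:300,170:470],(400,280)),cv2.resize(cv2.imread("pics/scene9.png")[150:370,200:500],(400,280)),]
b=cv2.resize(cv2.imread("pics/w16.png"),(448,280))
cv2.imwrite("pics/fin.png",np.vstack([np.hstack(a),cv2.copyMakeBorder(b,0,0,0,352,cv2.BORDER_CONSTANT)]))
E
```

```text
wrist pen plate z-rim(9 exp) 9.0 tilt deg [0.21 1.3 ] plate [670.8 153.6  60.6  46.5  16.3] foot [671.8 153.1  79.4  74.3  17.2]
wrist round plate z-rim(9 exp) 9.2 tilt deg [ 0.26 -0.58] plate [ 659.4 -179.9  103.4  102.6   35.6] foot [ 649.6 -156.5  123.3   72.1   24.7]
wrist square plate z-rim(9 exp) 8.9 tilt deg [-0.16 -0.41] plate [ 449.3 -176.9   83.8   83.8    5.5] foot [ 447.8 -176.9  103.3  104.4    5.1]
top pen plate z-rim(9 exp) 9.9 tilt deg [ 0.49 -0.17] plate [659.  188.5  63.1 118.2  17.3] foot [657.3 184.7 148.4 161.6  27.9]
top round plate z-rim(9 exp) 9.5 tilt deg [-1.41 12.53] plate [ 664.8 -221.1   72.    15.6    8.7] foot [ 657.3 -241.1   34.   133.2   85.2]
scene pen plate z-rim(9 exp) 9.2 tilt deg [-0.58 -0.09] plate [660.5 189.1  62.8 119.2  16.2] foot [668.  201.4 135.1 156.9  66.7]
scene round plate z-rim(9 exp) 9.0 tilt deg [ 0.13 -0.33] plate [ 659.5 -175.3  101.1  102.    55.4] foot [ 669.6 -153.4   90.6  121.9   67. ]
scene square plate z-rim(9 exp) 9.0 tilt deg [0.   0.12] plate [ 447.6 -172.8   86.4   87.4    4. ] foot [ 454.1 -170.4  106.3  119.8   16.9]
```

View pics/fin.png

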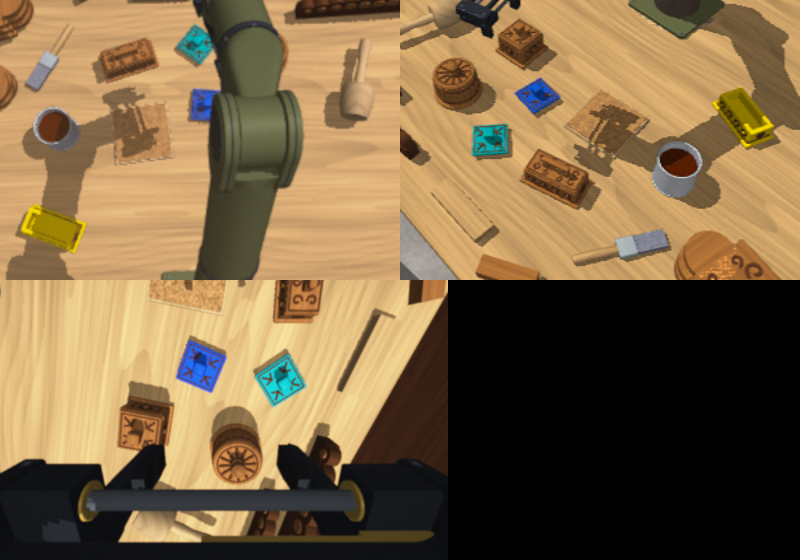

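All three plates lie about 9 mm above their rims, which is fully home, and flat. Boxes and bystanders are where they were, and the gripper is clear.

```bash
python3 -c "
from plant import workorder; print(workorder.finish_job())"
```

```text
the job is handed in; nothing more can be done
None
```

All three lids are back on the boxes of their own shape, and the job was handed in at about 42 s of the 112 s allowed. I laid the round lid on the cork board, then put the square lid on the square box, the oblong lid on the pen box and the round lid on the round box. Each was lowered to light contact before release.

**Seating:** the scene camera shows all three plates 9.0–9.2 mm above their rims, where 9 mm is fully home, and tilted less than 0.6°. The wrist camera agrees at 8.9–9.2 mm. Boxes stand within 1–2 mm of where they were, and the bystanders and look-alikes look unmoved in the last pictures.

**Readings that disagreed:**
- The top camera's reading of the round lid was spoiled by the arm blocking its view.
- The wrist reading of 1.3° tilt on the pen lid came from a partial view. The top and scene cameras gave under 0.6°.
- On the first grasp the fingers were still closing as I began to lift, so the round lid was held by the top of its knob. It stayed level and went onto the board without slipping. I regripped it properly before placing it.
- Setting it on the board pressed at about 18 N, the highest force shown in the move reports.

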